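# Lay out a decanting place in the wine cellar

## Task

Lay out the decanting place on the three slates: put the wooden coaster in the middle of the end slate nearest the terracotta jug and stand the steel cup centrally on top of the coaster, stand the small bottle in the middle of the slate at the other end, and stand the candlestick in the middle of the slate between them. Leave everything upright and at rest, and do not disturb the amber tumbler or the box of corks.

Things in the scene. Friction and masses are not known exactly. Their poses are not given: they have to be found in the camera images.
- coaster_center (a point): Loose round pale-wood coaster, a plain disc 64 mm in diameter and 16 mm thick, lying flat. Point: its centre, 8 mm above its underside; z up. About 40 g.
- cup_center (a point): Loose open steel tasting cup, no handle, almost straight sides: 48 mm across at the foot, 52 mm at the rim, 55 mm tall, wall 3 mm; about 120 g. Point: its centre on the axis, half-way up (27.5 mm above its foot); z up.
- bottle_center (a point): Loose small sample bottle of green glass with a paper label and black cap, standing: 150 mm tall, body 44 mm in diameter up to 82 mm, tapering to the neck at 100 mm, and from 105 mm to the top a cap 26 mm in diameter; about 200 g. It can be lifted by the cap. Point: its centre on the axis, half-way up (75 mm above its foot); z up.
- candle_center (a point): Loose low brass candlestick with an unlit white candle fixed in it, standing: foot 62 mm in diameter and 6 mm high, thin stem, socket 30 mm in diameter from 30 to 45 mm, candle 22 mm in diameter from 45 mm to 100 mm; about 180 g. It can be lifted by the candle. Point: its centre on the axis, half-way up (50 mm above its foot); z up.
- slate_left_top (a point): Dark square slate, 90 x 90 mm, 8 mm thick, fixed on the table: the one at the +y, the robot's left, end of the row of three (neighbours about 140 mm apart, lying on a grey runner that is only 1 mm thick). Point: centre of its upper face, 8 mm above the table; x and y along its edges, z up.
- slate_middle_top (a point): Dark square slate, 90 x 90 mm, 8 mm thick, fixed on the table: the one at the middle of the row of three (neighbours about 140 mm apart, lying on a grey runner that is only 1 mm thick). Point: centre of its upper face, 8 mm above the table; x and y along its edges, z up.
- slate_right_top (a point): Dark square slate, 90 x 90 mm, 8 mm thick, fixed on the table: the one at the -y, the robot's right, end of the row of three (neighbours about 140 mm apart, lying on a grey runner that is only 1 mm thick). Point: centre of its upper face, 8 mm above the table; x and y along its edges, z up.
- jug: Fixed two-handled terracotta wine jug, 225 mm tall, 124 mm across the belly (150 mm over the handles), standing on the table beyond one end of the row of slates, left or right. Beyond the other end stands a fixed steel wine cooler, 150 mm across (192 mm over its handles) and 180 mm tall. Point: centre of the jug's underside.
- glass_center (a point): Bystander: loose amber tumbler, 62 mm across the rim, 85 mm tall, standing among the things to be moved; to be left alone. Point: its centre, half-way up; z up.
- corkbox_center (a point): Bystander: loose square open plywood box holding used corks, 70 x 70 x 35 mm, standing among the things to be moved; to be left alone. Point: its centre, half-way up; x and y along its sides, z up.
Mind the look-alikes: they are no part of the job. Of the things shaped like the part that bears coaster_center, the wooden one is meant. What is shaped like the part that bears candle_center but red is not meant.

How it is judged:
By the outcome, as a careful person would: the job done as asked, in the order asked, and still so for the second after the job is handed in, with the robot touching nothing.
It also fails if it takes over 112 s, if anything falls off the work surface, if the arm or the gripper's body presses on something with over 40 N, if the wrist force passes 120 N, or if a joint passes its speed limit or range.

## Robot

A 7-joint arm with a two-finger parallel gripper is mounted at the origin on the work surface. World frame = base frame: x ahead of the robot, y to its left, z up, the work surface at z = 0. Lengths are in m, angles in rad, forces in N, time in s.
With the tool pointing down it reaches from about 0.4 to 0.925 m from the base axis. Payload 5.6 kg.
Tool frame: the origin (TCP) lies at the very end of the fingers, on their centre line; the grasp point (between the pads) lies 19 mm behind it; z points along the fingers, y is the line along which they close (so a half turn about z gives the same grasp; the last joint's range is limited). The gripper opens to 85 mm and grips with 20 to 120 N. Pads are 22 mm wide; open, the fingers measure 114 mm over their backs; the gripper's body (76 mm by 85 mm) begins 54 mm behind the grasp point. The pads swing forward as they close: fully open they stand 13 mm farther back than shut.
Start: joints at [-1.224, 0.468, -0.012, 1.603, 0.006, 1.071, -0.056], TCP at [0.247, 0.601, 0.231] pointing down, gripper open.
Joint ranges: [-2.53, 2.53], [-0.31, 2.02], [-1.57, 1.55], [0.28, 2.44], [-1.29, 4.43], [0.15, 1.84], [-2.92, 2.92]. Speed limits (rad/s): [2.57, 2.57, 3.14, 3.14, 3.14, 3.14, 3.14].

## Interface

Orientations are given as a unit quaternion [x, y, z, w].
In Python, from rig import status, optics, close_job gives the robot as it stands.
- The arm moves only by the tool servo_tool, never from a script. Its argument "increments" is a list of rows, each a list of 6 numbers: the shift along the tool's x, y, z in cm, then the turn, a rotation vector about the tool's x, y, z in degrees. In form: [[x, y, z, rx, ry, rz], ...]. A call has 1 to 5 rows; each row is the pose to reach, as a shift and turn from the pose commanded when the call began, along the tool's axes at that moment; what a row does not reach only later rows make up. A row lasts 1/12 s, in which the tool goes at most 41.7 mm and 7.16 degrees, less where a joint would pass 70% of its speed; a pose out of reach is approached as far as the arm can. A call with a gripper value outside its range is refused whole. "gripper" is the closure, from -1 (fully open) to 1 (shut), set as the call begins (left out, the last holds). The fingers move at their own pace and stop on an object; "grip_force" is the grip in N (left out, the last holds). Time passes only in rows, so rows that repeat a pose let the fingers close. It gives the time, the measured TCP pose, the force, the opening and the grip force at its end, in the units of the state.
- status.sense(): the state, without advancing time (a new reading comes with each control period).
- optics.camera(name): name is "side" or "top"; returns (picture, depth): 384x512x3 uint8, red, green, blue; 384x512 float32, m along the optical axis (not along the pixel's ray), 0 where there is no reading.
- optics.get_calibration(name): a dict with "K" (3x3 intrinsics, pixels), "R" (3x3) and "t" (3): a world point X has camera coordinates R X + t. Camera axes: x right, y down, z forward; pixel columns grow to the right and rows downward; lengths in m; the calibration is good to about 2 mm. A picture is of the moment at which its call begins. get_calibration takes no time and is no camera call.
- close_job(): hands the job in; it is judged then, once.
The state is a dict: "t": time; "q": joint angles; "qvel": joint speeds; "effort": joint torques, N m; "eef_pos": TCP position; "ee_rot": TCP orientation; "force": force on the tool from outside, world axes, zero at the start; "moment": the same for the moment, N m; "finger_gap": finger opening in m; "finger_force": force on a finger pad.
Only numpy, scipy, OpenCV 4.12 (cv2) and the standard library are available. Lean on these libraries where they do the work, as an engineer would, in place of code of your own. Each camera call takes 0.05 s, during which the arm holds its last target. There are 200 camera calls.

## Working session

There is one attempt and no reset: what is moved stays moved. The work goes in short steps, Python scripts to look and compute and a tool call to move; the robot and the scene stay as the last step left them, time stands still between calls to the robot, and variables do not carry over. Pictures are saved under pics/ and viewed, at most 14 in all, crops included, and the job is handed in when it is done.

Besides the shell and the picture viewer there is one more tool, called after "Call:" by a JSON object that holds its "name" and its "arguments", one argument or row to a line. servo_tool: Moves the arm, as the interface text tells. Its arguments: {"type":"object","properties":{"increments":{"type":"array"},"gripper":{"type":"number"},"grip_force":{"type":"number"}},"required":["increments"]}

```bash
mkdir -p pics
cat > h.py <<'E'
import numpy as np, cv2
from rig import status, optics
def snap(n):
    im,d=optics.camera(n); np.savez(f'{n}.npz',im=im,d=d); return im,d
def load(n):
    z=np.load(f'{n}.npz'); return z['im'],z['d']
def world(n,u,v,d):
    c=optics.get_calibration(n); K,R,t=map(np.array,(c['K'],c['R'],c['t']))
    p=np.linalg.inv(K)@np.array([u,v,1.])*d
    return R.T@(p-t)
def plane(n,u,v,z):
    c=optics.get_calibration(n); K,R,t=map(np.array,(c['K'],c['R'],c['t']))
    r=R.T@np.linalg.inv(K)@np.array([u,v,1.]); o=-R.T@t
    return o+r*(z-o[2])/r[2]
def save(name,im): cv2.imwrite(f'pics/{name}.png',im[...,::-1])
E
python3 - <<'E'
from h import *
for n in('top','side'):
    im,d=snap(n); save(n+'0',cv2.resize(im,(800,600)))
    c=optics.get_calibration(n); R=np.array(c['R']); print(n,-R.T@np.array(c['t']),R.round(2).tolist(),np.array(c['K']).round(0).tolist())
s=status.sense(); print(s['t'],s['eef_pos'],s['ee_rot'],s['finger_gap'])
E
```

```text
top [ 0.26290431 -0.0260064   1.28736   ] [[-0.0, -1.0, 0.0], [-0.98, -0.0, -0.2], [0.2, -0.0, -0.98]] [[433.0, 0.0, 256.0], [0.0, 433.0, 182.0], [0.0, 0.0, 1.0]]
side [-0.02225913 -0.76874954  1.24971819] [[0.83, -0.56, -0.0], [-0.45, -0.66, -0.61], [0.34, 0.5, -0.8]] [[442.0, 0.0, 256.0], [0.0, 442.0, 195.0], [0.0, 0.0, 1.0]]
0.1 [0.24686453 0.60076604 0.23043867] [ 1.93682373e-01  9.81063970e-01 -7.82550656e-04 -1.09548033e-04] 0.08497352706214231
```

View pics/top0.png

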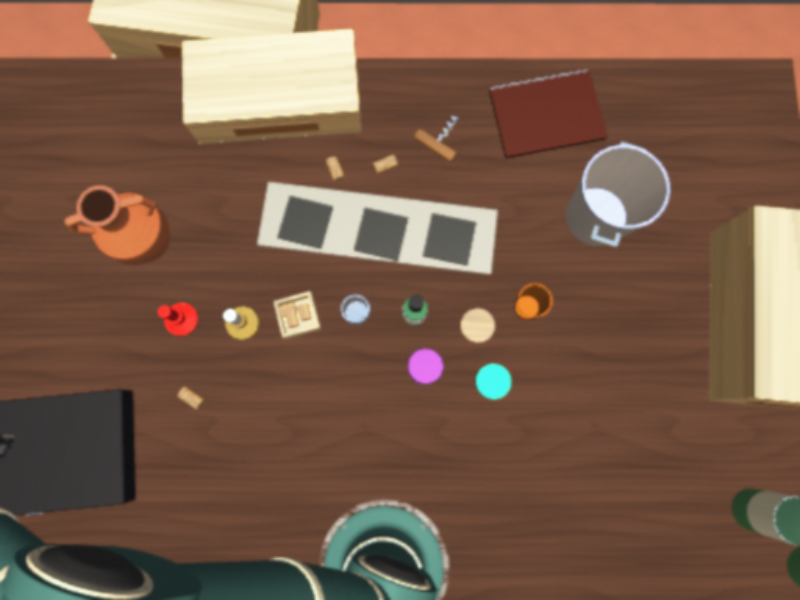

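View pics/side0.png

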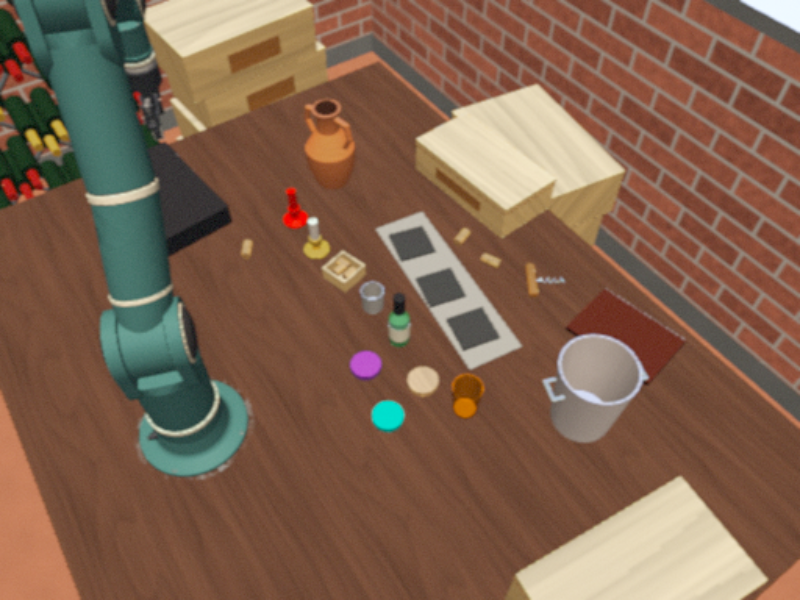

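The top view (800x600 px) shows the jug at the left (125,225), i.e. the +y end. The slates are at (305,222), (381,234) and (450,239).
- **Discs:** pale wood (478,325), magenta (426,366) and cyan (494,381). The pale one is wooden, so it is the one meant.
- **Candlesticks:** red (180,318) and brass with a white candle (240,320). The brass one is meant.
- **Others:** corkbox (297,314), cup (355,308), bottle (415,308), tumbler (533,300).

Next I'll confirm these in a crop and measure.

```bash
cat > m.py <<'E'
from h import *
def cloud(n):
    im,d=load(n); v,u=np.mgrid[:384,:512]
    c=optics.get_calibration(n); K,R,t=map(np.array,(c['K'],c['R'],c['t']))
    p=np.stack([u,v,np.ones_like(u)],-1)@np.linalg.inv(K).T*d[...,None]
    return (p-t)@R
def cen(p):
    (a,b),r=cv2.minEnclosingCircle(p[:,:2].astype(np.float32)); return np.round([a,b,r],4)
E
python3 - <<'E'
from m import *
im,d=load('top'); save('crop0',cv2.resize(im[170:260,90:370],(800,257),interpolation=cv2.INTER_CUBIC))
W={n:cloud(n) for n in('top','side')}
# top-image points approx (512 scale)
pts={'red':(112,203),'candle':(154,205),'cork':(190,201),'cup':(227,197),'bottle':(266,197),'coaster':(306,208),'glass':(341,192)}
for n in W:
    P=W[n]
    print(n,'table z',np.median(W['top'][240:280,200:300,2]) )
    for k,(u,v) in pts.items():
        c=plane('top',u,v,.03)
        m=(np.hypot(P[...,0]-c[0],P[...,1]-c[1])<.06)&(P[...,2]>.007)
        q=P[m]; zt=np.percentile(q[:,2],98); 
        print(k,'z98 %.3f n%d'%(zt,len(q)),'all',cen(q),'top',cen(q[q[:,2]>zt-.012]))
# slates
    I=load(n)[0]; hsv=cv2.cvtColor(I,cv2.COLOR_RGB2HSV)
    m=((hsv[...,2]<95)&(hsv[...,1]<70)&(P[...,0]>.45)&(P[...,0]<.85)&(np.abs(P[...,1])<.35)&(P[...,2]<.03)).astype(np.uint8)
    N,L,S,C=cv2.connectedComponentsWithStats(m)
    for i in range(1,N):
        if S[i,4]>400:
            cs=cv2.findContours((L==i).astype(np.uint8),0,2)[0][0][:,0].astype(float)
            w=np.array([plane(n,a,b,.008)[:2] for a,b in cs]).astype(np.float32)
            r=cv2.minAreaRect(w*1000); print('slate',n,np.round(r[0],1),np.round(r[1],1),round(r[2],1), plane(n,*C[i],.008).round(4)[:2])
E
```

```text
top table z -0.0005596745076490712
red z98 0.102 n279 all [0.4498 0.388  0.0299] top [0.4491 0.3888 0.0114]
candle z98 0.102 n246 all [0.4465 0.2646 0.0494] top [0.4437 0.272  0.011 ]
cork z98 0.039 n492 all [0.4551 0.1632 0.0485] top [0.4546 0.1643 0.0478]
cup z98 0.058 n166 all [0.4769 0.0426 0.0427] top [0.463  0.0528 0.0261]
bottle z98 0.153 n245 all [ 0.4433 -0.0557  0.0351] top [ 0.46   -0.0576  0.0129]
coaster z98 0.022 n364 all [ 0.4405 -0.1879  0.0425] top [ 0.4373 -0.1775  0.0319]
glass z98 0.089 n338 all [ 0.4768 -0.2891  0.0462] top [ 0.474  -0.2738  0.031 ]
slate top [641.6 155. ] [81.4 81.3] 75.5 [0.6415 0.1551]
slate top [618.1   6.9] [78.5 81.3] 76.4 [0.6218 0.0083]
slate top [ 607.8 -128.4] [78.2 79.5] 78.3 [ 0.6185 -0.127 ]
side table z -0.0005596745076490712
red z98 0.101 n203 all [0.4586 0.3917 0.044 ] top [0.4507 0.386  0.013 ]
candle z98 0.103 n223 all [0.4339 0.2549 0.0506] top [0.4427 0.2686 0.0102]
cork z98 0.038 n418 all [0.4538 0.1535 0.0564] top [0.4553 0.1614 0.0486]
cup z98 0.058 n247 all [0.4555 0.0397 0.0413] top [0.4635 0.0505 0.0279]
bottle z98 0.152 n383 all [ 0.4743 -0.0659  0.051 ] top [ 0.4608 -0.0579  0.0152]
coaster z98 0.022 n288 all [ 0.4292 -0.1842  0.0446] top [ 0.4374 -0.1784  0.0337]
glass z98 0.086 n449 all [ 0.4762 -0.2878  0.0438] top [ 0.4743 -0.2752  0.0319]
slate side [616.8   4.7] [85.3 83. ] 76.1 [0.616  0.0039]
slate side [ 605.9 -129.4] [85.2 83.1] 77.8 [ 0.6056 -0.1303]
```

View pics/crop0.png

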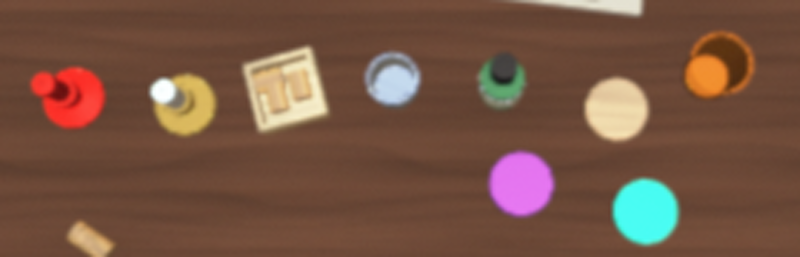

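The crop confirms the pale wooden disc at (617,108), the brass candlestick at (184,104), the cup at (392,80) and the bottle at (502,80). Next I'll refine the slates with a midway threshold.

Run:
```python
from m import *
for n in('top','side'):
    P=cloud(n); I=cv2.resize(load(n)[0],None,fx=4,fy=4,interpolation=cv2.INTER_CUBIC); g=cv2.cvtColor(I,cv2.COLOR_RGB2GRAY)
    for c in((.641,.155),(.617,.006),(.607,-.129)):
        k=optics.get_calibration(n); x=np.array(k['K'])@(np.array(k['R'])@np.array([*c,.008])+np.array(k['t'])); u,v=x[:2]/x[2]
        u4,v4=int(4*u+1.5),int(4*v+1.5)
        m=(g<135).astype(np.uint8)
        N,L,S,C=cv2.connectedComponentsWithStats(m,connectivity=4); l=L[v4,u4]
        cs=max(cv2.findContours((L==l).astype(np.uint8),0,1)[0],key=len)[:,0].astype(float)
        w=np.array([plane(n,(a-1.5)/4,(b-1.5)/4,.008)[:2] for a,b in cs]).astype(np.float32)
        r=cv2.minAreaRect(w*1000); M=cv2.moments((w*1000).reshape(-1,1,2)); print(n,S[l,4],np.round(r[0],1),np.round(r[1],1),round(r[2],1),round(M['m10']/M['m00'],1),round(M['m01']/M['m00'],1))
s=status.sense(); from scipy.spatial.transform import Rotation as R
print(R.from_quat(s['ee_rot']).as_matrix().round(3))
```

```text
top 12638 [642.1 155. ] [88.5 88.8] 75.7 642.2 155.1Traceback (most recent call last):
  File "<stdin>", line 10, in <module>
  File "h.py", line 12, in plane
    c=optics.get_calibration(n); K,R,t=map(np.array,(c['K'],c['R'],c['t']))
ValueError: time passes only in moves, steps and waits
```

```bash
cat >> h.py <<'E'
import functools
class _O: pass
_o=optics; optics=_O(); optics.camera=_o.camera; optics.get_calibration=functools.lru_cache(None)(_o.get_calibration)
E
python3 - <<'E'
from m import *
for n in('top','side'):
    P=cloud(n); I=cv2.resize(load(n)[0],None,fx=4,fy=4,interpolation=cv2.INTER_CUBIC); g=cv2.cvtColor(I,cv2.COLOR_RGB2GRAY)
    for c in((.641,.155),(.617,.006),(.607,-.129)):
        k=optics.get_calibration(n); x=np.array(k['K'])@(np.array(k['R'])@np.array([*c,.008])+np.array(k['t'])); u,v=x[:2]/x[2]
        u4,v4=int(4*u+1.5),int(4*v+1.5)
        m=(g<135).astype(np.uint8)
        N,L,S,C=cv2.connectedComponentsWithStats(m,connectivity=4); l=L[v4,u4]
        cs=max(cv2.findContours((L==l).astype(np.uint8),0,1)[0],key=len)[:,0].astype(float)
        w=np.array([plane(n,(a-1.5)/4,(b-1.5)/4,.008)[:2] for a,b in cs]).astype(np.float32)
        r=cv2.minAreaRect(w*1000); M=cv2.moments((w*1000).reshape(-1,1,2)); print(n,S[l,4],np.round(r[0],1),np.round(r[1],1),round(r[2],1),round(M['m10']/M['m00'],1),round(M['m01']/M['m00'],1))
s=status.sense(); from scipy.spatial.transform import Rotation as R
print(s['t'],R.from_quat(s['ee_rot']).as_matrix().round(3))
E
```

```text
top 12638 [642.1 155. ] [88.5 88.8] 75.7 642.2 155.1
top 2494592 [509.6 -26.8] [1642.7 1119.5] 89.9 477.0 -22.5
top 12587 [ 607.5 -128. ] [87.1 88.7] 77.9 607.7 -127.9
side 6777 [640.9 154.2] [93.5 90.1] 75.4 640.7 154.1
side 2567619 [668.3 315.6] [1940.6 2653.6] 55.5 753.9 370.7
side 8962 [ 606.3 -129.1] [91.6 90.6] 77.7 606.4 -129.0
0.1 [[-0.925  0.38  -0.001]
 [ 0.38   0.925 -0.001]
 [-0.    -0.002 -1.   ]]
```

Call:
{"name": "servo_tool", "arguments": {
  "increments": [
    [-3.6,-1.5,0,0,0,7],
    [-7.2,-3,0,0,0,14],
    [-10.8,-4.5,0,0,0,21],
    [-14.4,-6,0,0,0,28],
    [-18,-7.5,0,0,0,35]
  ],
  "gripper": -0.8
}}

```text
t: 0.52
eef_pos: [0.3859, 0.4618, 0.231]
ee_rot: [0.482, 0.876, -0.0, -0.0]
force: [0.1, 0.7, -0.0]
finger_gap: 0.0768
finger_force: 0.0
```

Call:
{"name": "servo_tool", "arguments": {
  "increments": [
    [-3.7,-0.9,0,0,0,6.5],
    [-7.4,-1.7,0,0,0,13],
    [-11.1,-2.6,0,0,0,19.5],
    [-14.8,-3.5,0,0,0,26],
    [-18.5,-4.3,0,0,0,32.4]
  ]
}}

```text
t: 0.93
eef_pos: [0.4487, 0.2825, 0.2311]
ee_rot: [0.707, 0.707, -0.0, -0.0]
force: [1.4, 0.5, -0.7]
finger_gap: 0.0769
finger_force: 0.0
```

Call:
{"name": "servo_tool", "arguments": {
  "increments": [
    [-4,0,0,0,0,0],
    [-8,0,0,0,0,0],
    [-12,0,0,0,0,0],
    [-16,0,0,0,0,0],
    [-20,0,0,0,0,0]
  ]
}}

```text
t: 1.35
eef_pos: [0.449, 0.0826, 0.2312]
ee_rot: [0.705, 0.709, -0.0, -0.0]
force: [1.0, -0.2, 0.8]
finger_gap: 0.077
finger_force: 0.0
```

Call:
{"name": "servo_tool", "arguments": {
  "increments": [
    [-4,0,0,0,0,0],
    [-8,0,0,0,0,0],
    [-12,0,0,0,0,0],
    [-16,0,0,0,0,0],
    [-20,0,0,0,0,0]
  ]
}}

```text
t: 1.77
eef_pos: [0.4499, -0.1172, 0.2314]
ee_rot: [0.705, 0.709, 0.0, -0.0]
force: [0.9, 1.2, 0.8]
finger_gap: 0.0769
finger_force: 0.0
```

Call:
{"name": "servo_tool", "arguments": {
  "increments": [
    [-3,-0.6,0,0,0,0],
    [-6,-1.2,0,0,0,0],
    [-6,-1.2,4,0,0,0],
    [-6,-1.2,8,0,0,0],
    [-6,-1.2,12,0,0,0]
  ]
}}

```text
t: 2.18
eef_pos: [0.439, -0.1762, 0.1103]
ee_rot: [0.706, 0.708, 0.001, 0.001]
force: [1.8, 0.8, 0.2]
finger_gap: 0.0768
finger_force: 0.0
```

Call:
{"name": "servo_tool", "arguments": {
  "increments": [
    [-0.2,-0.2,4,0,0,0],
    [-0.2,-0.2,8,0,0,0],
    [-0.2,-0.2,10,0,0,0],
    [-0.2,-0.2,11,0,0,0],
    [-0.2,-0.2,11.2,0,0,0]
  ]
}}

```text
t: 2.6
eef_pos: [0.4355, -0.1774, -0.0024]
ee_rot: [0.706, 0.709, -0.001, -0.002]
force: [-0.9, 0.0, 0.4]
finger_gap: 0.0769
finger_force: 0.0
```

Run:
```python
from h import *
im,d=snap('side'); save('s1',cv2.resize(im[190:310,200:360],(800,600),interpolation=cv2.INTER_CUBIC))
s=status.sense(); print(s['eef_pos'],s['force'])
```

```text
[ 0.43633766 -0.17774383 -0.00132816] [ 1.44095028 -0.44452304 -0.13232846]
```

View pics/s1.png

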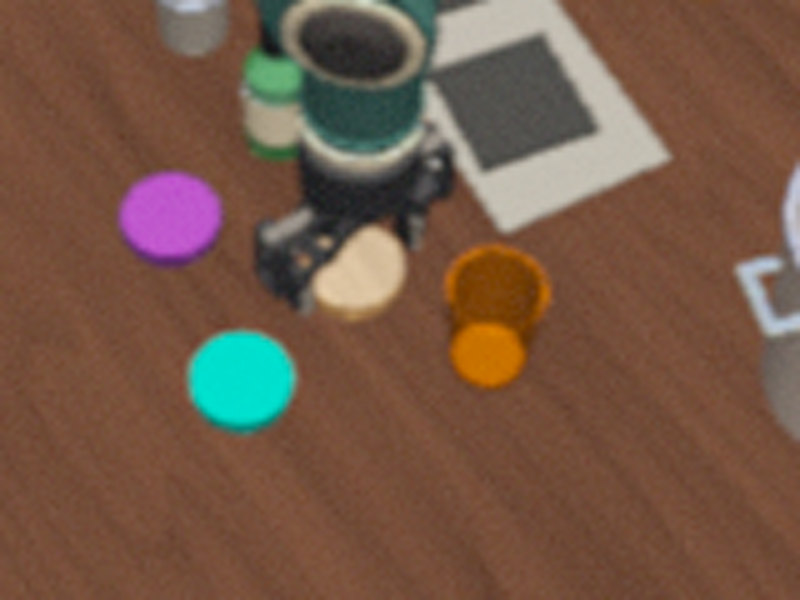

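The coaster at (355,272) lies between the fingers, clear of the tumbler and the discs. I'll lower a touch and close.

Call:
{"name": "servo_tool", "arguments": {
  "increments": [
    [0,0,0.1,0,0,0],
    [0,0,0.2,0,0,0],
    [0,0,0.2,0,0,0],
    [0,0,0.2,0,0,0],
    [0,0,0.2,0,0,0]
  ],
  "gripper": 1,
  "grip_force": 40
}}

```text
t: 3.07
eef_pos: [0.438, -0.178, -0.0006]
ee_rot: [0.705, 0.709, 0.001, 0.001]
force: [-1.4, -0.5, 5.5]
finger_gap: 0.0612
finger_force: 42.1
```

Call:
{"name": "servo_tool", "arguments": {
  "increments": [
    [0,0,0,0,0,0],
    [0,0,-1,0,0,0],
    [0,0,-3,0,0,0],
    [0,0,-5,0,0,0],
    [0,0,-6,0,0,0]
  ]
}}

```text
t: 3.48
eef_pos: [0.4384, -0.178, 0.0606]
ee_rot: [0.706, 0.709, 0.001, 0.002]
force: [0.6, 0.1, -0.5]
finger_gap: 0.061
finger_force: 43.7
```

Call:
{"name": "servo_tool", "arguments": {
  "increments": [
    [0,0,-4,0,0,0],
    [0,0,-8,0,0,0],
    [0.5,1,-12,0,0,0],
    [1.5,4,-14,0,0,0],
    [3.5,7.5,-14,0,0,0]
  ]
}}

```text
t: 3.9
eef_pos: [0.5143, -0.1448, 0.2043]
ee_rot: [0.707, 0.707, 0.004, 0.004]
force: [1.1, -1.5, 0.3]
finger_gap: 0.0613
finger_force: 43.9
```

Call:
{"name": "servo_tool", "arguments": {
  "increments": [
    [3.3,2.2,0,0,0,0],
    [6.6,4.4,0,0,0,0],
    [10,6.6,0,0,0,0],
    [13.5,8.8,0,0,0,0],
    [17,11,0,0,0,0]
  ]
}}

```text
t: 4.32
eef_pos: [0.6216, 0.0304, 0.1986]
ee_rot: [0.705, 0.709, 0.001, 0.0]
force: [0.8, -0.1, -0.2]
finger_gap: 0.0612
finger_force: 43.9
```

Call:
{"name": "servo_tool", "arguments": {
  "increments": [
    [3,0.5,0,0,0,0],
    [6,1,0,0,0,0],
    [9,1.5,4,0,0,0],
    [12,1.8,7,0,0,0],
    [12.8,1.8,10,0,0,0]
  ]
}}

```text
t: 4.73
eef_pos: [0.6396, 0.1621, 0.0988]
ee_rot: [0.704, 0.71, 0.003, 0.0]
force: [0.3, 0.8, -0.9]
finger_gap: 0.0613
finger_force: 43.9
```

Run:
```python
from m import *
print(status.sense()['eef_pos'],status.sense()['ee_rot'],status.sense()['finger_gap'])
im,d=snap('side'); snap('top'); save('s2',cv2.resize(im[100:220,200:360],(800,600),interpolation=cv2.INTER_CUBIC))
```

```text
[0.63961241 0.16210544 0.09879265] [7.03805543e-01 7.10385569e-01 3.16062107e-03 3.33061226e-04] 0.06127222397921326
```

View pics/s2.png

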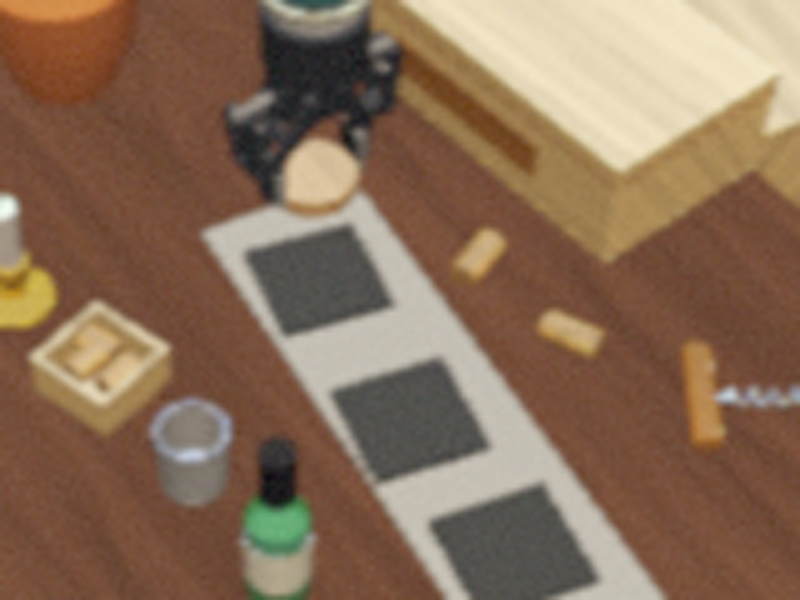

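The coaster is held flat at crop (318,172), just beyond the left slate. Next I'll measure its offset from the tool.

Run:
```python
from m import *
im,d=load('side'); P=cloud('side'); e=np.array(status.sense()['eef_pos'])
hsv=cv2.cvtColor(im,cv2.COLOR_RGB2HSV)
m=(np.linalg.norm(P-e-[0,0,.01],axis=-1)<.05)&(hsv[...,2]>140)&(hsv[...,1]>40)
q=P[m]; print(len(q), q[:,2].min(),q[:,2].max()); zt=np.percentile(q[:,2],80)
t=q[q[:,2]>zt-.007]; A=np.c_[t[:,:2]-t[:,:2].mean(0),np.ones(len(t))]
print('tilt',np.linalg.lstsq(A,t[:,2],rcond=None)[0], cen(t), (cen(t)[:2]-e[:2]).round(4), t[:,2].mean()-e[2])
```

```text
193 0.0985542931161801 0.14099380213283705
tilt [-0.08962999  0.02657447  0.11623191] [0.6388 0.1607 0.0374] [ 0.0054 -0.0002] 0.024492864581137155
```

Call:
{"name": "servo_tool", "arguments": {
  "increments": [
    [-0.7,0.1,2,0,0,0],
    [-0.7,0.1,4,0,0,0],
    [-0.7,0.1,5.5,0,0,0],
    [-0.7,0.1,6,0,0,0],
    [-0.7,0.1,6,0,0,0]
  ]
}}

```text
t: 5.25
eef_pos: [0.639, 0.1488, 0.0373]
ee_rot: [0.706, 0.709, -0.0, -0.0]
force: [-0.5, 0.8, -1.2]
finger_gap: 0.0611
finger_force: 44.0
```

Call:
{"name": "servo_tool", "arguments": {
  "increments": [
    [0,0,0,0,0,0],
    [0,0,0,0,0,0],
    [0,0,0,0,0,0]
  ]
}}

```text
t: 5.5
eef_pos: [0.6402, 0.1496, 0.0388]
ee_rot: [0.705, 0.709, 0.001, 0.001]
force: [-0.9, 0.8, -0.8]
finger_gap: 0.0612
finger_force: 44.0
```

Run:
```python
from m import *
for n in ('side','top','side'):
    im,d=snap(n); e=np.array(status.sense()['eef_pos']); print(e,status.sense()['ee_rot'])
P=cloud('side'); hsv=cv2.cvtColor(im,cv2.COLOR_RGB2HSV)
m=(np.linalg.norm(P-e-[0,0,.02],axis=-1)<.05)&(hsv[...,2]>150)&(hsv[...,1]>50)&(hsv[...,0]<25)
N,L,S,C=cv2.connectedComponentsWithStats(m.astype(np.uint8)); l=1+S[1:,4].argmax(); q=P[L==l]
t=q[q[:,2]>np.median(q[:,2])-.005]; print(len(q),cen(t),t[:,2].mean(),t.min(0),t.max(0))
```

```text
[0.64001442 0.14960868 0.03851356] [7.05433052e-01 7.08775909e-01 8.71397659e-04 4.01760915e-04]
[0.63984801 0.14959755 0.03829258] [7.05447847e-01 7.08761402e-01 7.24130304e-04 2.93398305e-04]
[0.63969958 0.14958378 0.03805599] [7.05423124e-01 7.08786190e-01 5.50758440e-04 2.22193116e-04]
164 [0.6381 0.1493 0.0345] 0.05680260226544987 [0.6071746  0.11723745 0.05020281] [0.66913355 0.17613886 0.09564808]
```

Call:
{"name": "servo_tool", "arguments": {
  "increments": [
    [0.5,0.2,1,0,0,0],
    [0.5,0.2,2,0,0,0],
    [0.5,0.2,2.6,0,0,0],
    [0.5,0.2,2.8,0,0,0],
    [0.5,0.2,2.8,0,0,0]
  ]
}}

```text
t: 6.07
eef_pos: [0.6405, 0.1544, 0.0082]
ee_rot: [0.705, 0.709, -0.001, -0.001]
force: [-0.4, 0.4, 0.1]
finger_gap: 0.0613
finger_force: 44.0
```

Call:
{"name": "servo_tool", "arguments": {
  "increments": [
    [0,0,0.1,0,0,0],
    [0,0,0.1,0,0,0],
    [0,0,0.2,0,0,0],
    [0,0,0.2,0,0,0]
  ]
}}

```text
t: 6.4
eef_pos: [0.6414, 0.1541, 0.0077]
ee_rot: [0.706, 0.709, 0.0, 0.0]
force: [-1.4, 0.0, 2.9]
finger_gap: 0.0611
finger_force: 44.2
```

Call:
{"name": "servo_tool", "arguments": {
  "increments": [
    [0,0,0,0,0,0],
    [0,0,0,0,0,0],
    [0,0,0,0,0,0],
    [0,0,0,0,0,0]
  ],
  "gripper": -0.8
}}

```text
t: 6.73
eef_pos: [0.6413, 0.1544, 0.0072]
ee_rot: [0.705, 0.709, 0.0, 0.0]
force: [-0.2, 0.1, -0.5]
finger_gap: 0.0767
finger_force: 0.0
```

Call:
{"name": "servo_tool", "arguments": {
  "increments": [
    [0,0,-2,0,0,0],
    [0,0,-6,0,0,0],
    [0,0,-10,0,0,0],
    [0,-1,-14,0,0,0],
    [-1,-4,-17,0,0,0]
  ]
}}

```text
t: 7.15
eef_pos: [0.6062, 0.1463, 0.1795]
ee_rot: [0.705, 0.709, 0.003, 0.002]
force: [0.7, 0.6, 2.0]
finger_gap: 0.0768
finger_force: 0.0
```

Call:
{"name": "servo_tool", "arguments": {
  "increments": [
    [-2,-3,0,0,0,0],
    [-4,-6,0,0,0,0],
    [-6,-9,0,0,0,0],
    [-8,-12,0,0,0,0],
    [-9.2,-13.8,0,0,0,0]
  ]
}}

```text
t: 7.57
eef_pos: [0.4617, 0.05, 0.1757]
ee_rot: [0.706, 0.708, -0.001, -0.001]
force: [-0.1, -0.2, 0.4]
finger_gap: 0.0771
finger_force: 0.0
```

Call:
{"name": "servo_tool", "arguments": {
  "increments": [
    [0,0,3,0,0,0],
    [0,0,6,0,0,0],
    [0,0,7,0,0,0],
    [0,0,7,0,0,0]
  ]
}}

```text
t: 7.9
eef_pos: [0.4634, 0.0516, 0.1042]
ee_rot: [0.706, 0.709, -0.002, -0.001]
force: [-0.3, -0.3, 0.4]
finger_gap: 0.0771
finger_force: 0.0
```

Run:
```python
from m import *
s=status.sense();print(s['eef_pos'],s['finger_gap'])
im,d=snap('top'); P=cloud('top'); hsv=cv2.cvtColor(im,cv2.COLOR_RGB2HSV)
m=(np.hypot(P[...,0]-.641,P[...,1]-.155)<.06)&(P[...,2]>.017)
q=P[m]; print('coaster',cen(q),q[:,2].mean(),q[:,2].max(), q.min(0),q.max(0))
save('t3',cv2.resize(im[100:240,120:300],(771,600),interpolation=cv2.INTER_CUBIC))
```

```text
[0.4633587  0.05157514 0.10418604] 0.07707216682682883
coaster [0.6432 0.1543 0.0324] 0.02334905742527589 0.03137953504356551 [0.61120075 0.12225536 0.01811755] [0.67302529 0.18381488 0.03137954]
```

View pics/t3.png

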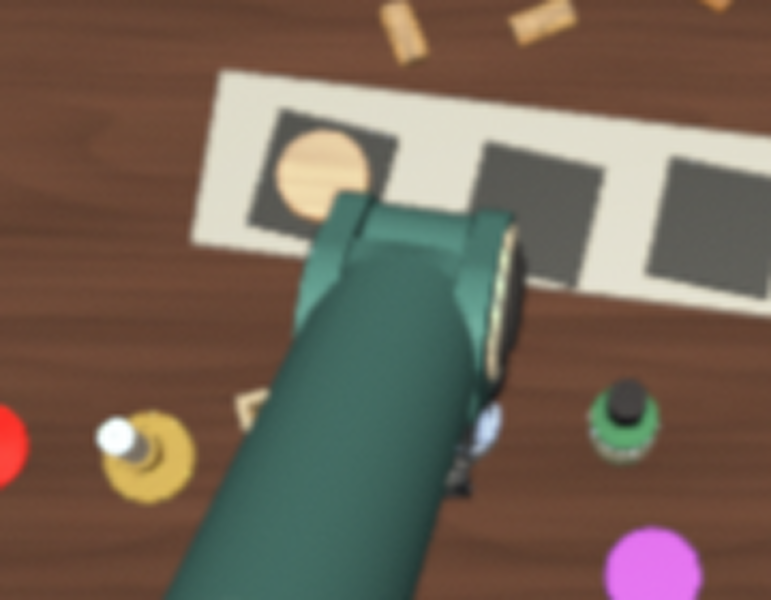

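The coaster sits centred on the left slate at crop (323,174). Now the cup.

Call:
{"name": "servo_tool", "arguments": {
  "increments": [
    [0,0,3,0,0,0],
    [0,0,6,0,0,0],
    [0,0,8.5,0,0,0],
    [0,0,9.3,0,0,0],
    [0,0,9.3,0,0,0]
  ]
}}

```text
t: 8.37
eef_pos: [0.4649, 0.0518, 0.0124]
ee_rot: [0.706, 0.709, -0.001, -0.0]
force: [0.1, -0.3, 0.9]
finger_gap: 0.0768
finger_force: 0.0
```

Call:
{"name": "servo_tool", "arguments": {
  "increments": [
    [0,0,0,0,0,0],
    [0,0,0,0,0,0],
    [0,0,0,0,0,0],
    [0,0,0,0,0,0],
    [0,0,0,0,0,0]
  ],
  "gripper": 1,
  "grip_force": 40
}}

```text
t: 8.78
eef_pos: [0.4663, 0.0522, 0.0149]
ee_rot: [0.705, 0.709, 0.001, 0.001]
force: [-1.4, -0.5, 6.7]
finger_gap: 0.051
finger_force: 40.8
```

Call:
{"name": "servo_tool", "arguments": {
  "increments": [
    [0,0,-1,0,0,0],
    [0,0,-4,0,0,0],
    [0,0,-8,0,0,0],
    [0,0,-12,0,0,0],
    [0,0,-15,0,0,0]
  ]
}}

```text
t: 9.2
eef_pos: [0.4657, 0.0517, 0.1667]
ee_rot: [0.706, 0.708, 0.001, 0.001]
force: [0.4, 1.5, -1.5]
finger_gap: 0.0509
finger_force: 42.4
```

Call:
{"name": "servo_tool", "arguments": {
  "increments": [
    [1.9,3.2,0,0,0,0],
    [3.8,6.4,0,0,0,0],
    [5.7,9.6,0,0,0,0],
    [7.6,12.8,0,0,0,0],
    [9.5,16,0,0,0,0]
  ]
}}

```text
t: 9.62
eef_pos: [0.6258, 0.1492, 0.1649]
ee_rot: [0.705, 0.709, 0.001, 0.0]
force: [0.6, -0.6, -1.0]
finger_gap: 0.0509
finger_force: 42.4
```

Call:
{"name": "servo_tool", "arguments": {
  "increments": [
    [0.8,1.6,2,0,0,0],
    [0.8,1.6,5,0,0,0],
    [0.8,1.6,8,0,0,0],
    [0.8,1.6,9,0,0,0],
    [0.8,1.6,9,0,0,0]
  ]
}}

```text
t: 10.03
eef_pos: [0.6384, 0.1555, 0.0711]
ee_rot: [0.705, 0.709, -0.002, -0.001]
force: [-0.3, -0.1, -0.9]
finger_gap: 0.0511
finger_force: 42.4
```

Call:
{"name": "servo_tool", "arguments": {
  "increments": [
    [0,0,0,0,0,0],
    [0,0,0,0,0,0],
    [0,0,0,0,0,0],
    [0,0,0,0,0,0],
    [0,0,0,0,0,0]
  ]
}}

```text
t: 10.45
eef_pos: [0.6412, 0.156, 0.0743]
ee_rot: [0.705, 0.709, 0.001, 0.0]
force: [0.3, 0.6, -1.1]
finger_gap: 0.0509
finger_force: 42.4
```

Run:
```python
from m import *
im,d=snap('side'); P=cloud('side'); e=np.array(status.sense()['eef_pos']); print(e)
save('s4',cv2.resize(im[100:190,210:330],(800,600),interpolation=cv2.INTER_CUBIC))
```

```text
[0.64101849 0.15600116 0.07400258]
```

View pics/s4.png

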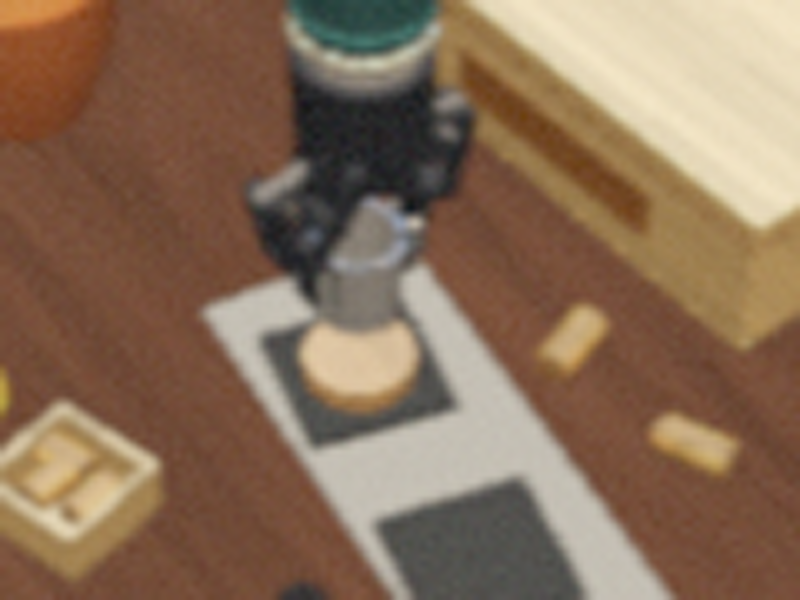

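The cup is held upright at (365,270) above the coaster (360,360). Lowering now.

Call:
{"name": "servo_tool", "arguments": {
  "increments": [
    [-0.1,0.1,1.2,0,0,0],
    [-0.1,0.1,2.4,0,0,0],
    [-0.1,0.1,3.0,0,0,0],
    [-0.1,0.1,3.2,0,0,0],
    [-0.1,0.1,3.2,0,0,0]
  ]
}}

```text
t: 10.92
eef_pos: [0.6409, 0.1545, 0.0397]
ee_rot: [0.706, 0.709, -0.001, -0.0]
force: [-0.2, 0.6, -1.7]
finger_gap: 0.0508
finger_force: 42.5
```

Call:
{"name": "servo_tool", "arguments": {
  "increments": [
    [0,0,0.1,0,0,0],
    [0,0,0.2,0,0,0],
    [0,0,0.3,0,0,0],
    [0,0,0.3,0,0,0]
  ]
}}

```text
t: 11.25
eef_pos: [0.6417, 0.1547, 0.039]
ee_rot: [0.706, 0.709, 0.0, -0.0]
force: [-3.0, 0.2, 6.9]
finger_gap: 0.0508
finger_force: 42.8
```

Call:
{"name": "servo_tool", "arguments": {
  "increments": [
    [0,0,0,0,0,0],
    [0,0,0,0,0,0],
    [0,0,0,0,0,0],
    [0,0,0,0,0,0]
  ],
  "gripper": -0.8
}}

```text
t: 11.58
eef_pos: [0.6417, 0.1549, 0.0379]
ee_rot: [0.705, 0.709, 0.0, 0.0]
force: [0.1, -0.4, 0.1]
finger_gap: 0.0767
finger_force: 0.0
```

Call:
{"name": "servo_tool", "arguments": {
  "increments": [
    [0,0,-2,0,0,0],
    [0,0,-6,0,0,0],
    [0,0,-10,0,0,0],
    [0,0,-14,0,0,0],
    [0,0,-18,0,0,0]
  ]
}}

```text
t: 12.0
eef_pos: [0.6413, 0.1546, 0.2197]
ee_rot: [0.706, 0.709, -0.0, 0.0]
force: [0.2, 0.3, -0.8]
finger_gap: 0.0766
finger_force: 0.0
```

Call:
{"name": "servo_tool", "arguments": {
  "increments": [
    [-3,-2.5,0,0,0,0],
    [-6,-5,0,0,0,0],
    [-9,-7.5,0,0,0,0],
    [-12,-10,0,0,0,0],
    [-15,-12.5,0,0,0,0]
  ]
}}

```text
t: 12.42
eef_pos: [0.5159, 0.003, 0.218]
ee_rot: [0.705, 0.709, 0.0, 0.0]
force: [0.3, -1.3, 0.3]
finger_gap: 0.0768
finger_force: 0.0
```

Call:
{"name": "servo_tool", "arguments": {
  "increments": [
    [-2.2,-2,0,0,0,0],
    [-4.4,-4,0,0,0,0],
    [-6.2,-5.6,0,0,0,0],
    [-6.2,-5.6,0,0,0,0],
    [-6.2,-5.6,0,0,0,0]
  ]
}}

```text
t: 12.83
eef_pos: [0.4612, -0.0587, 0.2184]
ee_rot: [0.706, 0.708, 0.001, -0.0]
force: [0.1, 0.1, 0.3]
finger_gap: 0.0767
finger_force: 0.0
```

Run:
```python
from m import *
s=status.sense();print(s['eef_pos'],s['finger_gap'])
im,d=snap('top'); P=cloud('top')
m=(np.hypot(P[...,0]-.641,P[...,1]-.155)<.06)
q=P[m&(P[...,2]>.048)]; print('cup rim',cen(q),q[:,2].max())
save('t5',cv2.resize(im[100:240,120:300],(771,600),interpolation=cv2.INTER_CUBIC))
```

```text
[ 0.4612021 -0.0587338  0.2183595] 0.07669577266155492
cup rim [0.6424 0.1554 0.0261] 0.0814983688441187
```

View pics/t5.png

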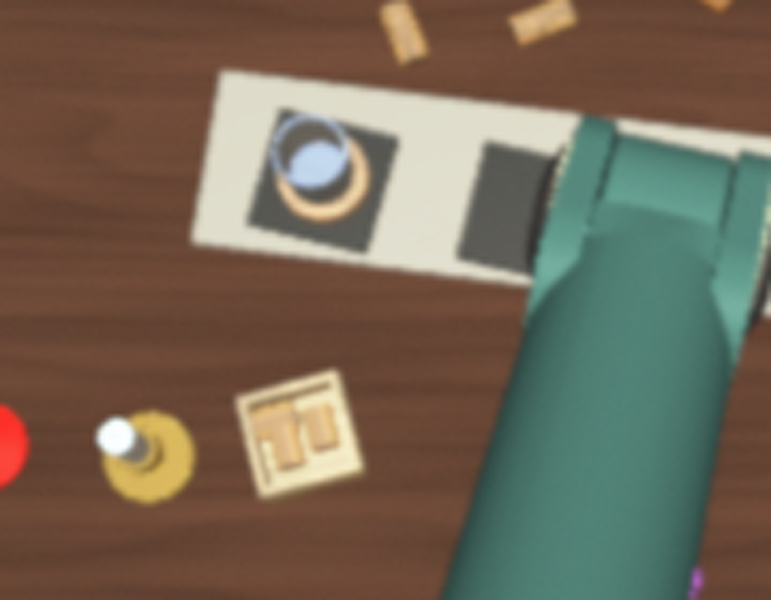

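The cup stands on the coaster, with its rim centre about 1 mm off the slate centre; the visual offset at (312,152) is parallax. Now the bottle, by its cap.

Call:
{"name": "servo_tool", "arguments": {
  "increments": [
    [0,0,3,0,0,0],
    [0,0,6,0,0,0],
    [0,0,9,0,0,0],
    [0,0,10.8,0,0,0],
    [0,0,10.8,0,0,0]
  ]
}}

```text
t: 13.3
eef_pos: [0.4598, -0.0569, 0.1065]
ee_rot: [0.705, 0.709, -0.003, -0.002]
force: [-0.2, 0.8, 0.5]
finger_gap: 0.0769
finger_force: 0.0
```

Call:
{"name": "servo_tool", "arguments": {
  "increments": [
    [0,0,0,0,0,0],
    [0,0,0,0,0,0],
    [0,0,0,0,0,0],
    [0,0,0,0,0,0],
    [0,0,0,0,0,0]
  ],
  "gripper": 1,
  "grip_force": 50
}}

```text
t: 13.72
eef_pos: [0.4622, -0.0578, 0.1111]
ee_rot: [0.705, 0.709, 0.001, 0.0]
force: [-1.1, -0.6, 5.0]
finger_gap: 0.0247
finger_force: 48.3
```

Call:
{"name": "servo_tool", "arguments": {
  "increments": [
    [0,0,0,0,0,0],
    [0,0,-1,0,0,0],
    [0,0,-3,0,0,0],
    [0,0,-5,0,0,0],
    [0,0,-7,0,0,0]
  ]
}}

```text
t: 14.13
eef_pos: [0.4612, -0.0582, 0.1812]
ee_rot: [0.706, 0.709, -0.0, -0.0]
force: [-0.4, 0.5, -2.7]
finger_gap: 0.0249
finger_force: 49.1
```

Call:
{"name": "servo_tool", "arguments": {
  "increments": [
    [-1.5,3,0,0,0,0],
    [-3,6,0,0,0,0],
    [-4.5,9,0,0,0,0],
    [-6,12,0,0,0,0],
    [-7,14.6,0,0,0,0]
  ]
}}

```text
t: 14.55
eef_pos: [0.6095, -0.1287, 0.1808]
ee_rot: [0.706, 0.709, 0.0, 0.001]
force: [0.1, -0.2, -2.2]
finger_gap: 0.0251
finger_force: 49.3
```

Call:
{"name": "servo_tool", "arguments": {
  "increments": [
    [0,0,1.5,0,0,0],
    [0,0,3,0,0,0],
    [0,0,3.5,0,0,0],
    [0,0,3.5,0,0,0],
    [0,0,3.5,0,0,0]
  ]
}}

```text
t: 14.97
eef_pos: [0.6078, -0.1272, 0.1455]
ee_rot: [0.705, 0.709, 0.0, 0.0]
force: [-0.2, 0.0, -2.4]
finger_gap: 0.0249
finger_force: 49.7
```

Call:
{"name": "servo_tool", "arguments": {
  "increments": [
    [0,0,0,0,0,0],
    [0,0,0,0,0,0],
    [0,0,0,0,0,0]
  ]
}}

```text
t: 15.22
eef_pos: [0.6083, -0.1272, 0.146]
ee_rot: [0.705, 0.709, 0.001, 0.0]
force: [-0.2, -0.6, -2.4]
finger_gap: 0.0248
finger_force: 49.7
```

Run:
```python
from m import *
im,d=snap('side'); P=cloud('side'); e=np.array(status.sense()['eef_pos']); print(e)
save('s6',cv2.resize(im[120:255,220:400],(800,600),interpolation=cv2.INTER_CUBIC))
```

```text
[ 0.60821625 -0.12724021  0.14576531]
```

View pics/s6.png

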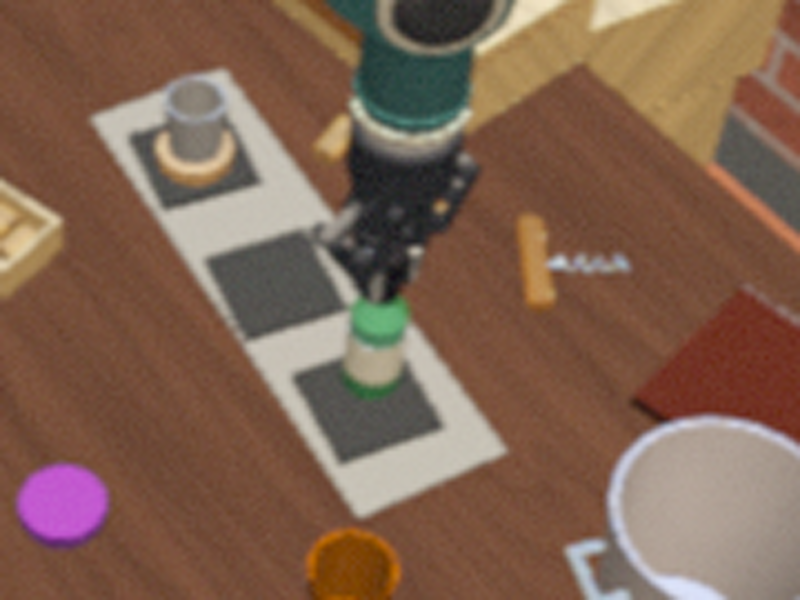

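The bottle hangs upright at (375,345) above the right slate (368,405). The cup stands centred on the coaster (195,130). Lowering the bottle.

Call:
{"name": "servo_tool", "arguments": {
  "increments": [
    [-0.1,-0.1,1,0,0,0],
    [-0.1,-0.1,2,0,0,0],
    [-0.1,-0.1,2.4,0,0,0],
    [-0.1,-0.1,2.5,0,0,0],
    [-0.1,-0.1,2.5,0,0,0]
  ]
}}

```text
t: 15.68
eef_pos: [0.6063, -0.1285, 0.1192]
ee_rot: [0.706, 0.709, -0.0, -0.001]
force: [-0.0, 0.3, -2.1]
finger_gap: 0.0246
finger_force: 49.5
```

Call:
{"name": "servo_tool", "arguments": {
  "increments": [
    [0,0,0.1,0,0,0],
    [0,0,0.2,0,0,0],
    [0,0,0.3,0,0,0],
    [0,0,0.3,0,0,0]
  ]
}}

```text
t: 16.02
eef_pos: [0.607, -0.1289, 0.1189]
ee_rot: [0.706, 0.709, 0.0, -0.0]
force: [-5.1, 1.4, 14.1]
finger_gap: 0.0254
finger_force: 51.6
```

Call:
{"name": "servo_tool", "arguments": {
  "increments": [
    [0,0,-0.15,0,0,0],
    [0,0,-0.15,0,0,0]
  ]
}}

```text
t: 16.18
eef_pos: [0.6073, -0.1285, 0.119]
ee_rot: [0.705, 0.709, 0.0, 0.001]
force: [-1.4, -0.8, 5.0]
finger_gap: 0.025
finger_force: 50.2
```

Call:
{"name": "servo_tool", "arguments": {
  "increments": [
    [0,0,0,0,0,0],
    [0,0,0,0,0,0],
    [0,0,0,0,0,0],
    [0,0,0,0,0,0],
    [0,0,0,0,0,0]
  ],
  "gripper": -0.8
}}

```text
t: 16.6
eef_pos: [0.6069, -0.1283, 0.1182]
ee_rot: [0.705, 0.709, -0.0, -0.0]
force: [0.6, -0.5, -0.1]
finger_gap: 0.0767
finger_force: 0.0
```

Call:
{"name": "servo_tool", "arguments": {
  "increments": [
    [0,0,-2,0,0,0],
    [0,0,-5,0,0,0],
    [0,0,-9,0,0,0],
    [0,0,-11,0,0,0],
    [0,0,-11,0,0,0]
  ]
}}

```text
t: 17.02
eef_pos: [0.6096, -0.1295, 0.2338]
ee_rot: [0.706, 0.709, 0.003, 0.004]
force: [0.5, -0.6, -0.1]
finger_gap: 0.0771
finger_force: 0.0
```

Call:
{"name": "servo_tool", "arguments": {
  "increments": [
    [3.5,-1.4,0,0,0,0],
    [7,-2.8,0,0,0,0],
    [10.5,-4.2,0,0,0,0],
    [14,-5.6,0,0,0,0],
    [17.5,-7,0,0,0,0]
  ]
}}

```text
t: 17.43
eef_pos: [0.5348, 0.0478, 0.2279]
ee_rot: [0.706, 0.709, -0.0, -0.0]
force: [0.8, 0.7, 0.0]
finger_gap: 0.077
finger_force: 0.0
```

Call:
{"name": "servo_tool", "arguments": {
  "increments": [
    [3.5,-1.4,0,0,0,0],
    [7,-2.8,0,0,0,0],
    [10.5,-4.2,0,0,0,0],
    [14,-5.6,0,0,0,0],
    [17.5,-7,0,0,0,0]
  ]
}}

```text
t: 17.85
eef_pos: [0.4639, 0.2225, 0.2281]
ee_rot: [0.705, 0.709, -0.0, -0.0]
force: [0.5, -0.7, 0.1]
finger_gap: 0.0766
finger_force: 0.0
```

Call:
{"name": "servo_tool", "arguments": {
  "increments": [
    [2.5,-1.2,0,0,0,0],
    [4.9,-2.4,0,0,0,0],
    [4.9,-2.4,0,0,0,0],
    [4.9,-2.4,3,0,0,0],
    [4.9,-2.4,5,0,0,0]
  ]
}}

```text
t: 18.27
eef_pos: [0.4406, 0.2704, 0.1773]
ee_rot: [0.705, 0.709, 0.0, -0.0]
force: [-0.5, 0.1, -0.1]
finger_gap: 0.0769
finger_force: 0.0
```

Run:
```python
from m import *
s=status.sense();print(s['eef_pos'],s['finger_gap'])
im,d=snap('top'); P=cloud('top')
m=(np.hypot(P[...,0]-.607,P[...,1]+.1285)<.06)
q=P[m&(P[...,2]>.145)]; print('cap',cen(q),q[:,2].max())
m=(np.hypot(P[...,0]-.443,P[...,1]-.27)<.03); q=P[m&(P[...,2]>.09)&(P[...,2]<.108)]; print('candle vis',len(q))
save('t7',cv2.resize(im[90:240,110:310],(800,600),interpolation=cv2.INTER_CUBIC))
```

```text
[0.44059879 0.2703724  0.17734637] 0.07692095266172479
cap [ 0.6079 -0.128   0.0128] 0.16178768620358072
candle vis 53
```

View pics/t7.png

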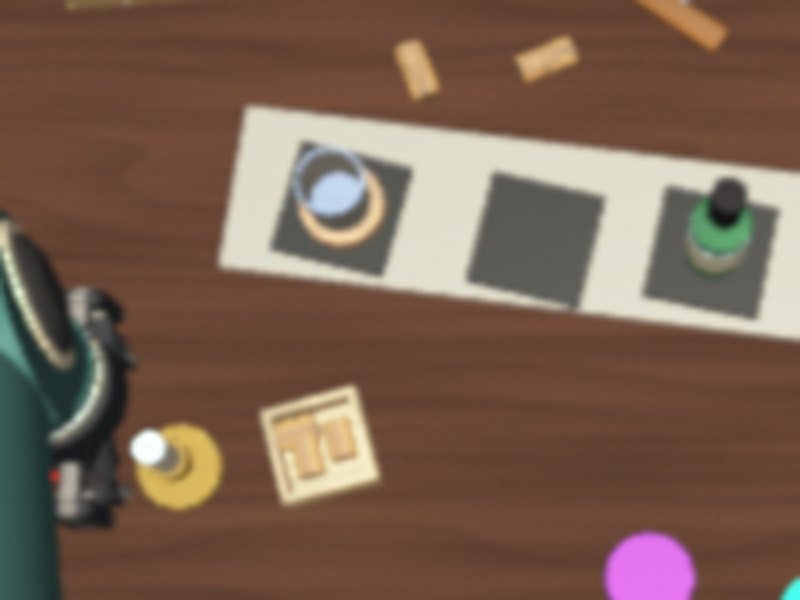

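The bottle stands on the right slate, about 1 mm off centre. The brass candlestick (180,465) is untouched. Grasping the candle.

Call:
{"name": "servo_tool", "arguments": {
  "increments": [
    [0,0.2,3,0,0,0],
    [0,0.2,6,0,0,0],
    [0,0.2,9,0,0,0],
    [0,0.2,11.8,0,0,0],
    [0,0.2,11.8,0,0,0]
  ]
}}

```text
t: 18.73
eef_pos: [0.4402, 0.2676, 0.0563]
ee_rot: [0.706, 0.709, -0.005, -0.0]
force: [-0.5, 0.3, -0.5]
finger_gap: 0.0773
finger_force: 0.0
```

Call:
{"name": "servo_tool", "arguments": {
  "increments": [
    [0,0,0,0,0,0],
    [0,0,0,0,0,0],
    [0,0,0,0,0,0],
    [0,0,0,0,0,0],
    [0,0,0,0,0,0]
  ],
  "gripper": 1,
  "grip_force": 50
}}

```text
t: 19.15
eef_pos: [0.4436, 0.2706, 0.0619]
ee_rot: [0.705, 0.709, 0.001, -0.0]
force: [-0.5, -0.3, 5.2]
finger_gap: 0.0206
finger_force: 48.7
```

Call:
{"name": "servo_tool", "arguments": {
  "increments": [
    [0,0,0,0,0,0],
    [0,0,-2,0,0,0],
    [0,0,-5,0,0,0],
    [0,0,-9,0,0,0],
    [0,0,-12,0,0,0]
  ]
}}

```text
t: 19.57
eef_pos: [0.4433, 0.2696, 0.1828]
ee_rot: [0.706, 0.709, 0.0, 0.0]
force: [1.3, 0.6, -2.5]
finger_gap: 0.0208
finger_force: 49.3
```

Call:
{"name": "servo_tool", "arguments": {
  "increments": [
    [-3.2,2,0,0,0,0],
    [-6.4,4,0,0,0,0],
    [-9.6,6,0,0,0,0],
    [-12.8,8,0,0,0,0],
    [-16,10,0,0,0,0]
  ]
}}

```text
t: 19.98
eef_pos: [0.5442, 0.1091, 0.1809]
ee_rot: [0.705, 0.709, 0.0, -0.0]
force: [0.9, -0.5, -1.7]
finger_gap: 0.0211
finger_force: 49.4
```

Call:
{"name": "servo_tool", "arguments": {
  "increments": [
    [-3,2,0,0,0,0],
    [-6,4,0,0,0,0],
    [-9,6,0,0,0,0],
    [-10.4,7.4,2,0,0,0],
    [-10.4,7.4,5,0,0,0]
  ]
}}

```text
t: 20.4
eef_pos: [0.6232, 0.0006, 0.1334]
ee_rot: [0.708, 0.706, 0.003, 0.005]
force: [1.2, -0.2, -1.6]
finger_gap: 0.0213
finger_force: 49.2
```

Call:
{"name": "servo_tool", "arguments": {
  "increments": [
    [0,0,2,0,0,0],
    [0,0,4,0,0,0],
    [0,0,4,0,0,0],
    [0,0,4,0,0,0],
    [0,0,4,0,0,0]
  ]
}}

```text
t: 20.82
eef_pos: [0.619, 0.0066, 0.0917]
ee_rot: [0.705, 0.709, 0.001, 0.001]
force: [-0.2, 0.3, -2.6]
finger_gap: 0.0209
finger_force: 49.2
```

Run:
```python
from m import *
im,d=snap('side'); print(status.sense()['eef_pos'])
save('s8',cv2.resize(im[110:245,200:380],(800,600),interpolation=cv2.INTER_CUBIC))
```

```text
[0.61931516 0.00673845 0.0921246 ]
```

View pics/s8.png

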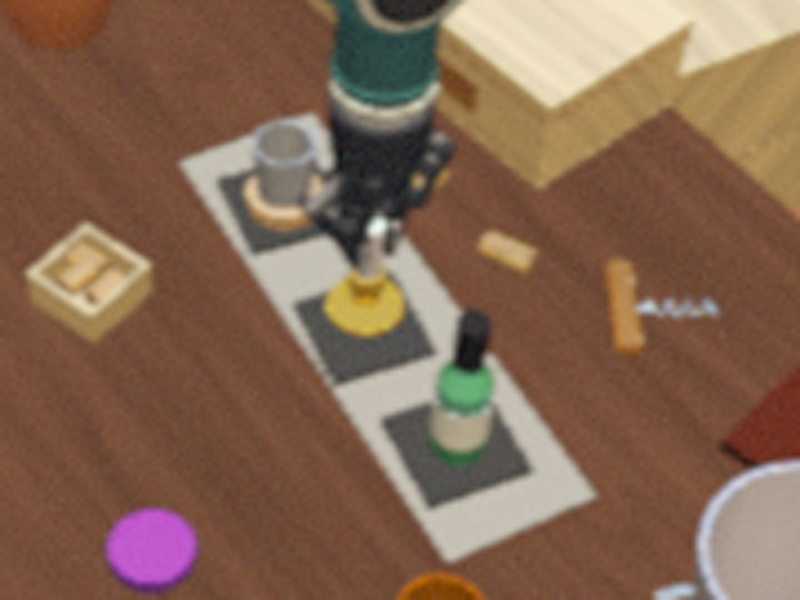

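The candlestick hangs upright, its foot at (365,303) above the middle slate (365,330), clear of its neighbours. Lowering.

Call:
{"name": "servo_tool", "arguments": {
  "increments": [
    [-0.1,-0.2,0.8,0,0,0],
    [-0.1,-0.2,1.5,0,0,0],
    [-0.1,-0.2,1.9,0,0,0],
    [-0.1,-0.2,2.1,0,0,0],
    [-0.1,-0.2,2.1,0,0,0]
  ]
}}

```text
t: 21.28
eef_pos: [0.616, 0.0058, 0.07]
ee_rot: [0.706, 0.709, -0.0, -0.001]
force: [-3.8, 0.3, 6.0]
finger_gap: 0.0205
finger_force: 50.0
```

Call:
{"name": "servo_tool", "arguments": {
  "increments": [
    [0,0,0.1,0,0,0],
    [0,0,0.2,0,0,0],
    [0,0,0.2,0,0,0],
    [0,0,0.2,0,0,0]
  ]
}}

```text
t: 21.62
eef_pos: [0.6161, 0.0057, 0.0699]
ee_rot: [0.706, 0.709, 0.0, -0.001]
force: [-8.3, 0.5, 18.2]
finger_gap: 0.0207
finger_force: 51.5
```

Call:
{"name": "servo_tool", "arguments": {
  "increments": [
    [0,0,-0.2,0,0,0],
    [0,0,-0.2,0,0,0],
    [0,0,-0.2,0,0,0]
  ]
}}

```text
t: 21.87
eef_pos: [0.6167, 0.0057, 0.07]
ee_rot: [0.705, 0.709, 0.0, 0.0]
force: [-1.7, -0.5, 5.0]
finger_gap: 0.0208
finger_force: 50.3
```

Call:
{"name": "servo_tool", "arguments": {
  "increments": [
    [0,0,0,0,0,0],
    [0,0,0,0,0,0],
    [0,0,0,0,0,0],
    [0,0,0,0,0,0],
    [0,0,0,0,0,0]
  ],
  "gripper": -0.8
}}

```text
t: 22.28
eef_pos: [0.6162, 0.0057, 0.0692]
ee_rot: [0.705, 0.709, -0.0, -0.0]
force: [-0.8, 0.5, -0.2]
finger_gap: 0.0769
finger_force: 0.0
```

Call:
{"name": "servo_tool", "arguments": {
  "increments": [
    [0,0,-2,0,0,0],
    [0,0,-5,0,0,0],
    [0,0,-9,0,0,0],
    [0,0,-13,0,0,0],
    [0,0,-16,0,0,0]
  ]
}}

```text
t: 22.7
eef_pos: [0.617, 0.0053, 0.2326]
ee_rot: [0.706, 0.709, 0.001, 0.001]
force: [0.5, -0.6, 0.6]
finger_gap: 0.0767
finger_force: 0.0
```

Call:
{"name": "servo_tool", "arguments": {
  "increments": [
    [3.5,-1.5,0,0,0,0],
    [7,-3,0,0,0,0],
    [10.5,-4.5,0,0,0,0],
    [14,-6,0,0,0,0],
    [17.5,-7.5,0,0,0,0]
  ]
}}

```text
t: 23.12
eef_pos: [0.5395, 0.1818, 0.2296]
ee_rot: [0.706, 0.709, 0.0, -0.0]
force: [-0.3, -0.1, -0.2]
finger_gap: 0.0768
finger_force: 0.0
```

Call:
{"name": "servo_tool", "arguments": {
  "increments": [
    [3.5,-1.5,0,0,0,0],
    [7,-3,0,0,0,0],
    [10.5,-4.5,0,0,0,0],
    [14,-6,0,0,0,0],
    [17.5,-6,0,0,0,0]
  ]
}}

```text
t: 23.53
eef_pos: [0.4765, 0.3573, 0.2294]
ee_rot: [0.705, 0.709, -0.001, -0.001]
force: [1.6, -0.5, 0.3]
finger_gap: 0.0765
finger_force: 0.0
```

Run:
```python
from m import *
im,d=snap('top'); ims,_=snap('side')
for n in('top','side'):
    P=cloud(n)
    for k,c,z in (('cup',(.6415,.1545),.07),('bottle',(.607,-.1285),.145),('candle',(.6174,.0058),.09)):
        q=P[(np.hypot(P[...,0]-c[0],P[...,1]-c[1])<.06)&(P[...,2]>z)]; print(n,k,len(q) and cen(q),q[:,2].max())
    q=P[(np.hypot(P[...,0]-.6415,P[...,1]-.1545)<.06)&(P[...,2]>.019)&(P[...,2]<.03)]; print('coaster',cen(q))
a=cv2.resize(im[90:240,150:350],(800,600),interpolation=cv2.INTER_CUBIC); save('t9',a)
save('s9',cv2.resize(ims[100:280,190:430],(800,600),interpolation=cv2.INTER_CUBIC))
s=status.sense(); print(s['eef_pos'],s['t'])
```

```text
top cup [0.642  0.1553 0.0263] 0.08454996670877891
top bottle [ 0.6085 -0.1288  0.0142] 0.16156819776071157
top candle [0.616  0.0068 0.011 ] 0.11555709947162793
coaster [0.6417 0.1531 0.0318]
side cup [0.6431 0.1538 0.0293] 0.0844048187670465
side bottle [ 0.6082 -0.1293  0.0154] 0.16475035691268183
side candle [0.6173 0.0041 0.0119] 0.11314634438580093
coaster [0.6416 0.1498 0.0327]
[0.47686681 0.36248888 0.22893163] 23.6333
```

View pics/t9.png

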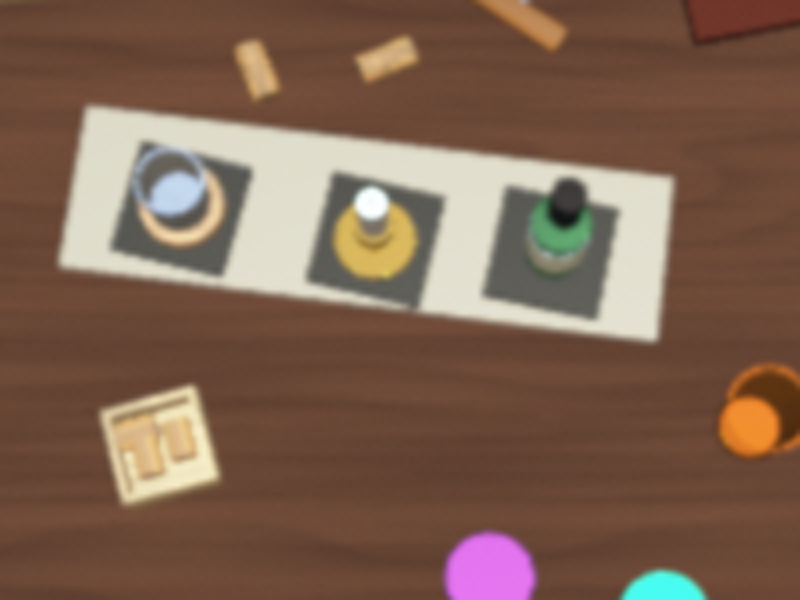

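View pics/s9.png

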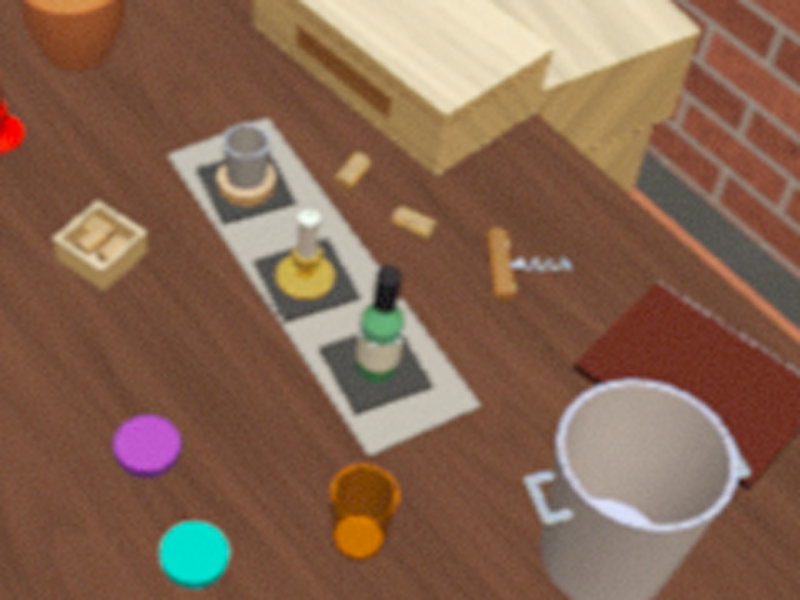

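In both views the cup on the coaster, the candlestick and the bottle stand upright and centred on the left, middle and right slates. The tumbler and corkbox have not moved, so I'm handing in.

Call:
{"name": "servo_tool", "arguments": {
  "increments": [
    [0,0,0,0,0,0],
    [0,0,0,0,0,0],
    [0,0,0,0,0,0],
    [0,0,0,0,0,0]
  ]
}}

```text
t: 23.97
eef_pos: [0.4804, 0.3535, 0.2296]
ee_rot: [0.706, 0.708, 0.0, 0.0]
force: [0.5, 0.3, 0.3]
finger_gap: 0.0766
finger_force: 0.0
```

```bash
python3 -c "
from rig import close_job
print(close_job())"
```

```text
the job is handed in; nothing more can be done
None
```

The job is handed in at about 24 s: the coaster with the cup on it is on the left slate by the jug, the candlestick on the middle slate and the bottle on the right slate, all upright and within a few millimetres of centre, with the tumbler and corkbox untouched.

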